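Empty the bench dust collector

ROBOT

A 6-joint arm with a two-finger parallel gripper is mounted at the origin on the work surface. World frame = base frame: x ahead of the robot, y to its left, z up, the work surface at z = 0. Lengths are in m, angles in rad, forces in N, time in s.
With the tool pointing down it reaches from about 0.25 to 0.725 m from the base axis. Payload 4 kg.
Tool frame: the origin (TCP) lies at the very end of the fingers, on their centre line; the grasp point (between the pads) lies 19 mm behind it (manip.tcp_to_grasp is the distance from the TCP to the grasp point, in m); z points along the fingers, y is the line along which they close (so a half turn about z gives the same grasp; the last joint's range is limited). The gripper opens to 85 mm and grips with 20 to 120 N. Pads are 22 mm wide; open, the fingers measure 114 mm over their backs; the gripper's body (76 mm by 85 mm) begins 54 mm behind the grasp point. The pads swing forward as they close: fully open they stand 13 mm farther back than shut.
Start: joints at [1.13, 0.241, 0.005, 1.335, 0, 1.571], TCP at [0.213, 0.452, 0.231] pointing down, gripper open.
Joint ranges: [-2.72, 2.72], [-1.05, 1.87], [-1.09, 1.28], [-1.99, 2.15], [-1.42, 1.44], [-3.14, 3.14]. Speed limits (rad/s): [2.79, 2.79, 3.14, 3.14, 3.14, 3.14].

INTERFACE

Orientations are given as a unit quaternion [w, x, y, z].
In Python, from station import manip, read_camera, workorder, finder gives the robot as it stands.
- The arm moves only by the tool arm_command, never from a script. Its argument "motion" is one flat list of numbers, 7 for each row, row after row: the opening, from 0 (shut) to 1 (fully open), then the shift along the tool's x, y, z in cm, then the turn, a rotation vector about the tool's x, y, z in units of 6 degrees (1.0 is 6 degrees). A call has 1 to 5 rows; each row is the pose to reach, as a shift and turn from the pose commanded when the call began, along the tool's axes at that moment; what a row does not reach only later rows make up. A row lasts 1/10 s, in which the tool goes at most 50 mm and 8.59 degrees, less where a joint would pass 70% of its speed; a pose out of reach is approached as far as the arm can. A call with a gripper value outside its range is refused whole. The fingers move at their own pace and stop on an object; "grip_force" is the grip in N (left out, the last holds). Time passes only in rows, so rows that repeat a pose let the fingers close. It gives the time, the measured TCP pose, the force, the opening and the grip force at its end, in the units of the state.
- manip.read_state(): the state, without advancing time (a new reading comes with each control period).
- read_camera(name): name is "scene" or "top" or "wrist"; returns a dict with "pixels" (480x640x3 uint8, red, green, blue), "range_z" (480x640 float32, m along the optical axis (not along the pixel's ray), 0 where there is no reading), "intrinsics" (3x3 intrinsics, pixels), "extrinsics" (4x4, takes a point from camera to world coordinates). Camera axes: x right, y down, z forward; pixel columns grow to the right and rows downward; lengths in m; the calibration is good to about 2 mm. A picture is of the moment at which its call begins.
- workorder.sign_off(): hands the job in; it is judged then, once.
Trained networks look in a picture, given as the dict that the camera call returned (one of the last four; its "shot" number tells which), for a name from the list of things; names that differ only in an ending like _2 or _b are one class to them, and where a whole thing is asked for, a point or a joint stands for the part that bears it (a point fixed in the world has none). Each returns a list of dicts, best first, with "confidence" (0 to 1); they miss things now and then, are a little off and sometimes report something else, mostly with a low value. They report only what shows in the picture. A call takes as long as a camera call. They do not tell look-alikes from the thing itself.
- finder.boxes_of(thing, picture): "centre" ([row, column] in pixels, amid what is visible of it).
The state is a dict: "clock": time; "joints": joint angles; "qd": joint speeds; "effort": joint torques, N m; "eef_pos": TCP position; "ee_rot": TCP orientation; "contact_force": force on the tool from outside, world axes, zero at the start; "wrist_torque": the same for the moment, N m; "opening": finger opening in m; "finger_force": force on a finger pad.
Only numpy, scipy, OpenCV 4.12 (cv2) and the standard library are available. Lean on these libraries where they do the work, as an engineer would, in place of code of your own. Each camera call takes 0.05 s, during which the arm holds its last target. There are 200 camera calls.

TASK

Open the bench dust collector: press its cover down, twist it a quarter turn anticlockwise to free it without forcing it, lift it off and set it down gently, grip bar up, in the middle of the grey pad. Then draw the white dust cartridge out, stand it upright on the yellow square of the recovery tray with one flat side square to the step, let go, and push it high up so that it tips over the step and ends lying on its side on the green deck. Leave everything else on the bench where it is.

Things in the scene. Friction and masses are not known exactly. Their poses are not given: they have to be found in the camera images.
- socket: Grey 96 mm square socket block of the collector, fixed, with a steel bayonet ring (outer radius 48, 21 mm high) on its mouth. Origin: centre of the mouth plane at the ring's foot. z: the socket axis pointing out, leaning 30 deg from vertical towards the robot; y level; x up and away from the robot. Square bore 39 mm, sides along x and y. Red dot at +x = locked, green dot 80 deg anticlockwise = free.
- plunger (a joint): Spring plunger in the bore that pushes cartridge and cover up along the axis: 0 with the cover locked, -0.011 m bottomed, +0.010 m fully up (cover off). About 13.5 N at 0, 0.3 N more per mm pressed.
- collector: Fixed stand that carries the socket; its blue body, 130 mm high and 140 mm wide, stands behind the socket, 50 to 150 mm along collector x, with a black hose stub and grey hose on it up to 217 mm. Origin on the bench, z up.
- cover: Black bayonet cover, loose, 250 g: inverted cup, radius 35, 32 mm high, three lugs to radius 43 mm at its foot, yellow grip bar on top. Origin: centre of its foot, z up out of the top, x along the bar. Starts locked with axes along the socket's, origin 11 mm up the socket's z. Once free it draws straight out along the axis.
- cover_grip (a point): Centre of the cover's grip bar, 47 mm above its foot on the axis. Bar: 52 mm long (cover x), 14 mm wide (y), from 32 to 62 mm above the foot. To free: press 6 to 11 mm along the axis (8 is right; under 6 it is notched and does not turn, 11 is the bottom), keep pressed and turn anticlockwise seen from above (+ about z): free from 68 deg, stop at 91, aim for 80.
- cartridge: White dust cartridge with orange neck, loose, 100 to 200 g: body 36 x 36 x 60 mm, on it a neck 20 x 20 x 26 mm. Origin: centre of its foot, z towards the neck, sides along x and y. Starts in the bore under the cover, aligned with the socket, foot 49 mm below the mouth. Cover off, the spring lifts it 10 mm: neck then 21 to 47 mm above the mouth, clear of the ring. Draw it out along the axis.
- cartridge_top (a point): Centre of the top face of the cartridge's neck, 86 mm from its foot.
- tray: Recovery tray, fixed, 190 x 180 mm. Origin at the centre underneath, z up; x points across the step from the low ledge (nearer to the robot) to the deck, y to the left. Aluminium ledge: x -95 to -30 mm, top 5 mm high. Green deck: x -30 to 95 mm, top 15 mm high, so the step at x = -30 mm is 10 mm high. A 26 mm high rim stands at x = 95 to 101 mm.
- tray_stand (a point): Centre of the yellow 36 x 36 mm square on the ledge (tray x -50 mm, y -35 mm, z 5 mm), its far edge 2 mm short of the step. The cartridge stands here and is tipped over the step, towards tray +x, to lie beside the spent one.
- pad: Square grey sanding pad, fixed, 170 x 170 x 6 mm. Origin at the centre underneath, z up. It lies on one side of the collector and the tray on the other; which is which varies.
- spent: Bystander: a spent cartridge (grey body, same size) lying on the tray's deck along tray x, at tray y about 55 mm; 36 mm high on the deck. Origin at its foot.
- silver_ring: Bystander: silver finger ring, 22 mm across, 5 mm high, lying near the corner of the pad at pad x, y about 68, 66 mm.
- jar: Bystander: glass jar of polish with a red cap, 56 mm across, 60 mm high; origin underneath.
- mandrel: Bystander: steel ring mandrel upright on a dark 80 x 80 mm wooden foot, 160 mm high; origin underneath.
- sanding_block: Bystander: cork sanding block 90 x 45 x 25 mm; origin underneath.
- brush: Bystander: bench brush lying flat, 160 mm long; between robot and collector.
- file: Bystander: flat file with a wooden handle, 175 mm long, lying flat.
Mind the look-alikes: they are no part of the job. What is meant by the cover is not purple, and is the smaller of those in its own colour.

How it is judged:
On the way, in this order (a step that is already met when the one before it is completed fails the run):
1. the cover is pressed and turned free, still in the socket (angle between the y axis of cover and the y axis of socket, either way round above 1.1 rad and distance between cover and socket below 0.03 m), for 0.1 s.
2. the cover stands grip up on the middle of the pad, let go (horizontal distance between cover and pad below 0.045 m and height (world z) of cover below 0.01 m and angle between cover's own z axis and vertical below 0.1 rad and contact force between the fingers and cover below 0.2 N), for 0.2 s.
3. the cartridge stands upright on the yellow square, let go (horizontal distance between cartridge and tray_stand below 0.02 m and height (world z) of cartridge below 0.01 m and angle between cartridge's own z axis and vertical below 0.1 rad and contact force between the fingers and cartridge below 0.2 N), for 0.2 s.
At the end, for the whole second after the job is handed in: The cartridge lies at rest on its side (within 7 deg), on the free part of the tray deck beside the spent one, neck away from the ledge, foot from 35 mm before to 45 mm past the step. The cover rests upright, grip bar up (within 6 deg), on the pad within 45 mm of its centre (angle between cartridge's own z axis and vertical between 1.45 and 1.69 rad and x of cartridge in the frame of tray between -0.065 and 0.015 m and x of cartridge_top in the frame of tray above 0.02 m and y of cartridge in the frame of tray between -0.08 and 0.022 m and y of cartridge_top in the frame of tray between -0.09 and 0.03 m and height (world z) of cartridge between 0.028 and 0.04 m and linear speed of each of cartridge, cover below 0.02 m/s and horizontal distance between cover and pad below 0.045 m and height (world z) of cover below 0.01 m and angle between cover's own z axis and vertical below 0.1 rad); the robot touches nothing.
It fails at once if a bystander is moved by more than 25 mm (distance of any of spent, silver_ring, jar, mandrel, sanding_block, brush, file from where it was at the start of the episode above 0.025 m).
It fails at once if the cover is dropped or slammed onto the pad (over 60 N) (contact force between cover and pad above 60 N).
It fails at once if the cover is forced hard against the socket (contact force between cover and socket above 120 N).
It also fails if it takes over 62 s, if anything falls off the work surface, if the arm or the gripper's body presses on something with over 40 N, if the wrist force passes 120 N, or if a joint passes its speed limit or range.

## Working session

There is one attempt and no reset: what is moved stays moved. The work goes in short steps, Python scripts to look and compute and a tool call to move; the robot and the scene stay as the last step left them, time stands still between calls to the robot, and variables do not carry over. Pictures are saved under pics/ and viewed, at most 10 in all, crops included, and the job is handed in when it is done.

Besides the shell and the picture viewer there is one more tool, called after ">>>" as a command line: name --argument value ..., lists and objects as JSON in quotes. arm_command: Moves the arm, as the interface text tells. Its arguments: {"type":"object","properties":{"motion":{"type":"array"},"grip_force":{"type":"number"}},"required":["motion"]}

```bash
ls; mkdir -p pics; cat > h.py <<'E'
import numpy as np, cv2
from station import manip, read_camera, workorder, finder
from scipy.spatial.transform import Rotation as R
def P(c,r,col,z=None):
    K=c["intrinsics"];d=c["range_z"][int(round(r)),int(round(col))] if z is None else z
    p=np.array([(col-K[0,2])/K[0,0]*d,(r-K[1,2])/K[1,1]*d,d,1]);return (c["extrinsics"]@p)[:3]
def cloud(c):
    K=c["intrinsics"];d=c["range_z"];v,u=np.mgrid[:480,:640]
    p=np.stack([(u-K[0,2])/K[0,0]*d,(v-K[1,2])/K[1,1]*d,d,np.ones_like(d)],-1)
    return (p@c["extrinsics"].T)[...,:3]
def save(c,n): cv2.imwrite("pics/"+n,c["pixels"][...,::-1])
E
python3 - <<'E'
from h import *
for n in ["top","scene"]:
    c=read_camera(n);save(c,n+"1.png");np.savez(n+"1.npz",**{k:c[k] for k in("pixels","range_z","intrinsics","extrinsics")})
    print(n,c["extrinsics"].round(3).tolist(),c["intrinsics"][0,0])
    for t in ["socket","collector","cover","cover_grip","tray","tray_stand","pad","spent","silver_ring","jar","mandrel","sanding_block","brush","file"]:
        for b in finder.boxes_of(t,c)[:3]:
            r,cc=b["centre"];print(t,round(b["confidence"],2),[int(r),int(cc)],P(c,r,cc).round(3))
print(manip.read_state())
E
```

```text
pics
top [[0.001, -0.995, 0.095, 0.395], [-1.0, -0.001, -0.005, 0.019], [0.005, -0.095, -0.995, 1.273], [0.0, 0.0, 0.0, 1.0]] 518.9464829432029
socket 0.76 [213, 322] [0.568 0.018 0.169]
socket 0.49 [265, 443] [ 0.463 -0.277  0.016]
collector 0.63 [182, 312] [0.644 0.041 0.131]
collector 0.51 [214, 320] [0.566 0.022 0.162]
cover 0.86 [229, 325] [0.528 0.011 0.199]
cover 0.76 [348, 181] [0.268 0.346 0.046]
cover 0.76 [282, 275] [0.423 0.128 0.04 ]
cover_grip 0.85 [282, 277] [0.421 0.124 0.04 ]
cover_grip 0.69 [348, 181] [0.269 0.343 0.054]
cover_grip 0.65 [232, 326] [0.523 0.01  0.198]
tray 0.88 [269, 443] [ 0.455 -0.276  0.018]
tray_stand 0.96 [268, 444] [ 0.457 -0.277  0.018]
pad 0.87 [258, 210] [0.48  0.292 0.008]
spent 0.81 [251, 419] [ 0.494 -0.212  0.05 ]
jar 0.93 [149, 231] [0.738 0.235 0.064]
mandrel 0.67 [147, 430] [ 0.748 -0.241  0.051]
sanding_block 0.74 [169, 179] [0.698 0.366 0.029]
brush 0.95 [313, 331] [ 0.35  -0.005  0.024]
file 0.88 [166, 490] [ 0.71  -0.399  0.011]
file 0.47 [180, 314] [0.648 0.035 0.13 ]
scene [[-0.227, 0.686, -0.691, 1.293], [0.974, 0.15, -0.171, 0
[... 1058 characters left out ...]
95  0.01 ]
{'clock': 1.5, 'joints': array([1.13000757e+00, 2.40583933e-01, 4.98762218e-03, 1.33520857e+00,
       2.86167957e-06, 1.57081696e+00]), 'qd': array([ 0.00040528,  0.00221104, -0.00096972,  0.00102227, -0.00055458,
        0.00030659]), 'effort': array([-9.62056838e-04, -3.72208285e+01,  2.52684975e+01,  1.34894126e-03,
       -1.12285497e-04, -1.99174991e-06]), 'eef_pos': array([0.21332147, 0.45219913, 0.23130976]), 'ee_rot': array([-2.33153158e-06,  2.18624546e-01,  9.75809053e-01, -3.86222920e-06]), 'contact_force': array([-0.05086679, -0.04144637,  0.37810421]), 'wrist_torque': array([ 0.02184497, -0.00457077,  0.01756993]), 'finger_force': 0.0, 'opening': 0.08523834091609424}
```

View pictures.

View pics/top1.png

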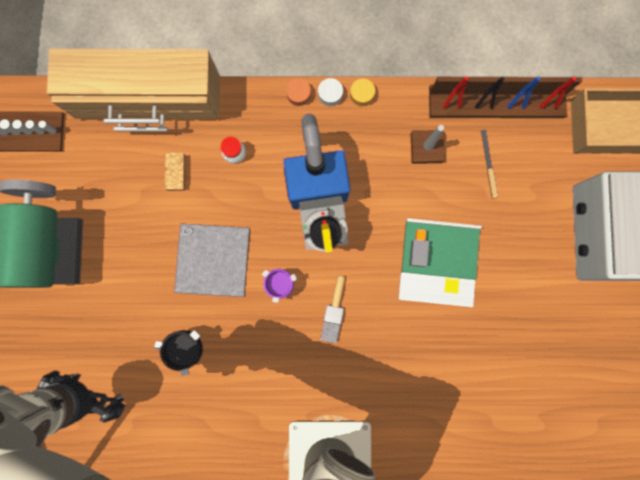

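View pics/scene1.png

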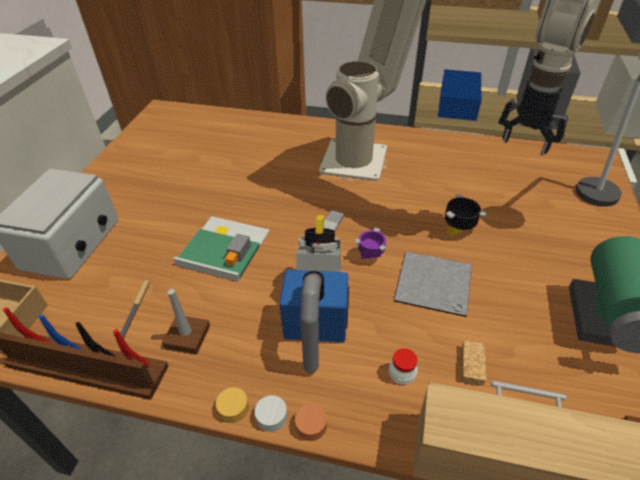

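```bash
python3 - <<'E'
from h import *
for n in ["top","scene"]:
    c=dict(np.load(n+"1.npz"));W=cloud(c);hsv=cv2.cvtColor(c["pixels"],cv2.COLOR_RGB2HSV);H,S,V=[hsv[...,i].astype(int) for i in range(3)]
    ok=c["range_z"]>0
    def reg(m,x0,x1,y0,y1,z0,z1):
        return m&ok&(W[...,0]>x0)&(W[...,0]<x1)&(W[...,1]>y0)&(W[...,1]<y1)&(W[...,2]>z0)&(W[...,2]<z1)
    def rect(name,m,er=1):
        m=cv2.erode(m.astype(np.uint8),np.ones((3,3)),iterations=er)>0 if er else m
        p=W[m]; q=p[:,:2].astype(np.float32)*1000
        r=cv2.minAreaRect(q); print(n,name,len(p),"rect",np.round(r[0],1),np.round(r[1],1),round(r[2],1),"mean",p.mean(0).round(4),"zmed",np.median(p[:,2]).round(4)); return p
    rect("deck",reg((H>60)&(H<90)&(S>80),.3,.65,-.42,-.1,.005,.03),0)
    rect("tray",reg(np.ones_like(ok),.3,.65,-.42,-.12,.0035,.022)&~((H<20)&(S>100)),1)
    rect("ysq",reg((H>22)&(H<35)&(S>120),.3,.65,-.42,-.1,-.01,.03),0)
    rect("pad",reg((S<60),.36,.62,.15,.42,-.004,.015),0)
    rect("blue",reg((H>100)&(H<125)&(S>120),.5,.8,-.15,.2,.12,.138),0)
    p=rect("bar",reg((H>20)&(H<35)&(S>120),.4,.65,-.1,.12,.1,.3),0)
    u,s,vt=np.linalg.svd(p-p.mean(0));print(s.round(3),vt.round(3).tolist(),p.max(0),p.min(0))
    p=rect("sockgrey",reg((S<50)&(V>90),.45,.65,-.08,.12,.08,.22),0)
    rect("spent",reg((S<50),.4,.6,-.28,-.12,.04,.06),0)
    for nm,cond in [("red",((H<8)|(H>172))&(S>130)),("green",(H>45)&(H<80)&(S>120))]:
        m=reg(cond,.45,.65,-.1,.12,.1,.25); print(nm,m.sum(),W[m].mean(0) if m.any() else 0)
c=dict(np.load("top1.npz"))["pixels"][190:260,280:370,::-1]
cv2.imwrite("pics/crop1.png",cv2.resize(c,None,fx=8,fy=8,interpolation=2))
E
```

```text
top deck 2907 rect [ 501.8 -269.8] [177.7 121.4] 84.1 mean [ 0.5002 -0.2809  0.0155] zmed 0.0155
top tray 2999 rect [ 470.1 -267.2] [177.2 186. ] 84.6 mean [ 0.4928 -0.2783  0.0147] zmed 0.0152
top ysq 181 rect [ 416.1 -297.2] [32.5 33.8] 83.7 mean [ 0.4162 -0.2967  0.0059] zmed 0.006
top pad 4704 rect [477.  265.7] [215.  168.1] 86.7 mean [0.4776 0.2878 0.007 ] zmed 0.007
top blue 2220 rect [659.3  31.6] [ 96.5 136.7] 8.5 mean [0.6538 0.0315 0.1299] zmed 0.1299
top bar 258 rect [514.2   8.6] [58.6 21.8] 10.0 mean [0.5141 0.0093 0.1808] zmed 0.1841
[0.279 0.216 0.095] [[-0.706, -0.103, -0.701], [0.692, 0.116, -0.713], [0.155, -0.988, -0.011]] [0.54436746 0.02099985 0.20500479] [ 0.4855728  -0.00299196  0.11794701]
top sockgrey 1196 rect [566.2   5.6] [137.  118.8] 9.5 mean [0.5668 0.0176 0.1368] zmed 0.1393
top spent 395 rect [ 492.5 -212.8] [36.6 59.7] 83.6 mean [ 0.4919 -0.2123  0.0513] zmed 0.0515
red 24 [0.55489361 0.01542199 0.1749948 ]
green 1 [0.54265369 0.05873944 0.13166291]
scene deck 1486 rect [ 501.6 -269.3] [178.7 119.9] 84.2 mean [ 0.5027 -0.2802  0.014 ] zmed 0.014
sce
[... 207 characters left out ...]
t [478.9 287.5] [168.7 174.7] 86.6 mean [0.4843 0.2883 0.0056] zmed 0.0056
scene blue 1643 rect [664.6  32.4] [100.3 137.1] 9.2 mean [0.6694 0.0364 0.1286] zmed 0.1289
scene bar 136 rect [520.7   9.7] [71.9 28.2] 25.2 mean [0.5276 0.0111 0.1836] zmed 0.185
[0.186 0.123 0.063] [[0.95, 0.14, 0.281], [0.267, 0.11, -0.957], [-0.165, 0.984, 0.067]] [0.54773311 0.03784    0.20115875] [ 0.48534313 -0.00670518  0.14975185]
scene sockgrey 1088 rect [555.7  23.2] [117.7 109.5] 6.6 mean [0.5822 0.0222 0.1368] zmed 0.1365
scene spent 280 rect [ 495.  -213.4] [39.  62.6] 83.3 mean [ 0.4962 -0.2117  0.0492] zmed 0.0497
red 10 [0.55921029 0.01423033 0.16820881]
green 1 [ 0.56037239 -0.00248603  0.1634096 ]
```

View pics/crop1.png

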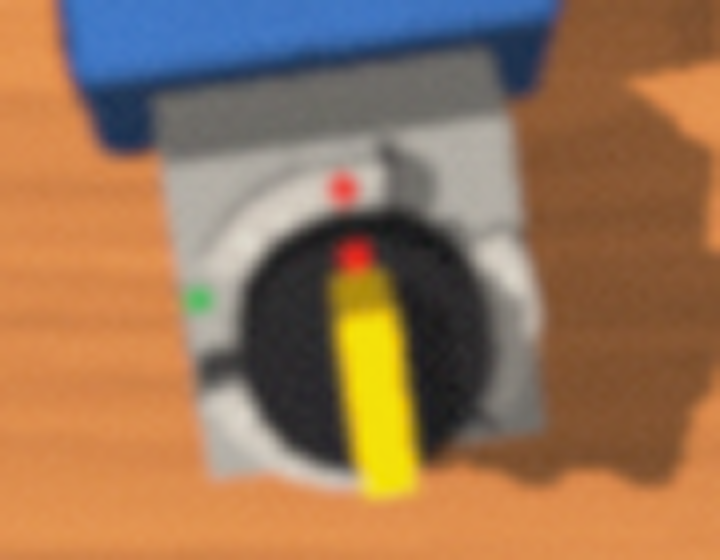

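```bash
cat >> h.py <<'E'
yaw=np.radians(8.9);cx=np.array([np.cos(yaw),np.sin(yaw),0]);zs=-.5*cx+np.array([0,0,.75**.5]);ys=np.array([-np.sin(yaw),np.cos(yaw),0]);xs=np.cross(ys,zs)
RS=np.stack([xs,ys,zs],1)
def tool(z,y): z=np.array(z,float);y=np.array(y,float);return R.from_matrix(np.stack([np.cross(y,z),y,z],1))
def now():
    s=manip.read_state();q=s["ee_rot"];return s["eef_pos"],R.from_quat(np.r_[q[1:],q[0]])
def plan(wps,start=None):
    """print shift(cm)/turn(6deg) of calls to reach waypoints (pos,Rot)"""
    p,r=start or now()
    for P1,R1 in wps:
        while True:
            d=P1-p;w=(r.inv()*R1).as_rotvec();n=max(np.linalg.norm(d)/.048,np.degrees(np.linalg.norm(w))/8.4)
            if n<1e-3:break
            f=min(1,5/n);a=np.round(r.inv().apply(d*f)*100,2);b=np.round(w*f/np.radians(6),2)
            print("rows %.1f"%(n*f),a.tolist(),b.tolist())
            p=p+r.apply(a/100);r=r*R.from_rotvec(b*np.radians(6))
            if f==1:break
    return p,r
E
python3 - <<'E'
from h import *
for n in ["top","scene"]:
    c=dict(np.load(n+"1.npz"));W=cloud(c);hsv=cv2.cvtColor(c["pixels"],cv2.COLOR_RGB2HSV);H,S,V=[hsv[...,i].astype(int) for i in range(3)]
    m=(H>20)&(H<35)&(S>120)&(W[...,0]>.4)&(W[...,0]<.65)&(abs(W[...,1])<.1)&(W[...,2]>.1)
    q=W[m]@RS; z=q[:,2];zt=np.percentile(z,90);t=q[z>zt-.006]
    print(n,zt,np.median(t[:,2]),len(t),"x",t[:,0].min(),t[:,0].max(),np.percentile(t[:,0],[3,97]),"y",np.percentile(t[:,1],[5,50,95]))
# origin of socket from top cam est printed above: bar top centre
    b=np.array([np.mean(np.percentile(t[:,0],[3,97])),np.median(t[:,1]),np.median(t[:,2])]);print("bartop world",RS@b,"mouth",RS@(b-[0,0,.073]))
    mm=(V<60)&(W[...,0]>.4)&(W[...,0]<.62)&(abs(W[...,1])<.1)&(W[...,2]>.12)
    q2=W[mm]@RS-b; k=(abs(q2[:,2]+.030)<.006);print("cup top",k.sum(),np.median(q2[k][:,2]),np.percentile(q2[k][:,1],[2,98]),np.percentile(q2[k][:,0],[2,98]))
M=RS@(b)
bt=np.array
E
```

```text
top -0.08606851537697674 -0.08770728548632233 152 x 0.5033703074252076 0.5572060864872345 [0.50492571 0.55569737] y [-0.07672237 -0.07046978 -0.06433362]
bartop world [0.50796172 0.00821609 0.18919903] mouth [0.54402226 0.01386302 0.12597918]
cup top 413 -0.030081388389644678 [-0.02954694  0.03045592] [-0.02518409  0.03245015]
scene -0.08925212317368486 -0.08966316781491404 48 x 0.5021863662553158 0.5576576976699432 [0.50648076 0.5574719 ] y [-0.07721429 -0.07096544 -0.06464097]
bartop world [0.51042896 0.00810076 0.18833758] mouth [0.5464895  0.01374769 0.12511773]
cup top 152 -0.030332455165896492 [-0.02838503  0.03104508] [-0.01617339  0.03377677]
```

>>> arm_command --motion '[1, 0, 0, 0, 0, 0, -1.3, 1, 0, 0, 0, 0, 0, -2.6]'

```text
clock: 1.7
eef_pos: [0.2133, 0.4522, 0.2313]
ee_rot: [-0.0, 0.081, 0.997, -0.0]
contact_force: [-0.1, -0.1, 0.2]
opening: 0.0854
finger_force: 0.0
```

```bash
python3 -c "
from h import *
print(manip.read_state()['joints'],now()[1].as_matrix()[:,1])"
```

```text
[ 1.12999220e+00  2.40592422e-01  4.97631949e-03  1.33522321e+00
 -1.04310751e-05  1.29297854e+00] [ 1.62265697e-01  9.86747101e-01 -4.41987027e-05]
```

```bash
cat >> h.py <<'E'
mouth=np.array([.5453,.0138,.1256])
def ax(h): return mouth+zs*h
Rg=tool(-zs,ys)
E
python3 - <<'E'
from h import *
s=plan([(ax(.146),Rg)]);print(s[0])
E
```

```text
rows 5.0 [-15.21, -18.54, -0.96] [-0.37, -2.29, -1.37]
rows 5.0 [-12.31, -20.54, 1.6] [-0.37, -2.29, -1.37]
rows 0.8 [-1.43, -3.67, 0.55] [-0.06, -0.38, -0.23]
[0.47321291 0.00253323 0.25206491]
```

>>> arm_command --motion '[1, -15.2, -18.5, -1, -0.37, -2.3, -1.37, 1, -15.2, -18.5, -1, -0.37, -2.3, -1.37, 1, -15.2, -18.5, -1, -0.37, -2.3, -1.37, 1, -15.2, -18.5, -1, -0.37, -2.3, -1.37, 1, -15.2, -18.5, -1, -0.37, -2.3, -1.37]'

```text
clock: 2.2
eef_pos: [0.3323, 0.2424, 0.2416]
ee_rot: [0.122, 0.012, 0.992, 0.009]
contact_force: [0.9, 0.5, 0.5]
opening: 0.0854
finger_force: 0.0
```

>>> arm_command --motion '[1, -12.3, -20.5, 1.6, -0.37, -2.3, -1.37, 1, -12.3, -20.5, 1.6, -0.37, -2.3, -1.37, 1, -12.3, -20.5, 1.6, -0.37, -2.3, -1.37, 1, -12.3, -20.5, 1.6, -0.37, -2.3, -1.37, 1, -12.3, -20.5, 1.6, -0.37, -2.3, -1.37]'

```text
clock: 2.7
eef_pos: [0.4513, 0.0339, 0.252]
ee_rot: [0.241, -0.059, 0.968, 0.018]
contact_force: [0.7, 1.5, -0.3]
opening: 0.0852
finger_force: 0.0
```

```bash
python3 - <<'E'
from h import *
s=plan([(ax(.146),Rg)]);print(manip.read_state()["joints"].round(2),now()[0])
E
```

```text
rows 0.8 [-1.58, -3.39, 0.82] [-0.1, -0.33, -0.29]
[ 0.05 -0.23 -0.54  0.77  0.04 -0.06] [0.45133946 0.03393179 0.25203736]
```

>>> arm_command --motion '[1, -1.58, -3.4, 0.82, -0.1, -0.33, -0.29, 1, -1.58, -3.4, 0.82, -0.1, -0.33, -0.29, 1, -1.58, -3.4, 0.82, -0.1, -0.33, -0.29]'

```text
clock: 3.0
eef_pos: [0.4724, 0.0038, 0.2505]
ee_rot: [0.256, -0.074, 0.964, 0.02]
contact_force: [-0.3, 0.5, -1.4]
opening: 0.0856
finger_force: 0.0
```

```bash
python3 - <<'E'
from h import *
c=read_camera("wrist");save(c,"w1.png");W=cloud(c);hsv=cv2.cvtColor(c["pixels"],cv2.COLOR_RGB2HSV);H,S,V=[hsv[...,i].astype(int) for i in range(3)]
Q=(W-mouth)@RS
m=(H>20)&(H<35)&(S>120)&(abs(Q[...,0])<.06)&(abs(Q[...,1])<.05)&(c["range_z"]>0)
q=Q[m];zt=np.percentile(q[:,2],90);t=q[q[:,2]>zt-.005]
print(zt,np.median(t[:,2]),len(t),np.percentile(t[:,0],[1,99]),np.percentile(t[:,1],[1,50,99]))
r=cv2.minAreaRect((t[:,:2]*1000).astype(np.float32));print(r)
u,s,v=np.linalg.svd(t-t.mean(0),full_matrices=False);print(v.round(3))
print(now()[0],(now()[0]-mouth)@RS)
E
```

```text
0.07330295904431872 0.07253402845199779 2465 [-0.02736055  0.02401083] [-0.00481148  0.00211081  0.00866598]
((-1.362548828125, 2.016205310821533), (52.59630584716797, 14.013957023620605), 0.03692537918686867)
[[ 1.    -0.003  0.002]
 [-0.003 -1.     0.003]
 [-0.002  0.003  1.   ]]
[0.47216387 0.00493401 0.25053666] [-0.00129471  0.00255568  0.14501193]
```

View pics/w1.png

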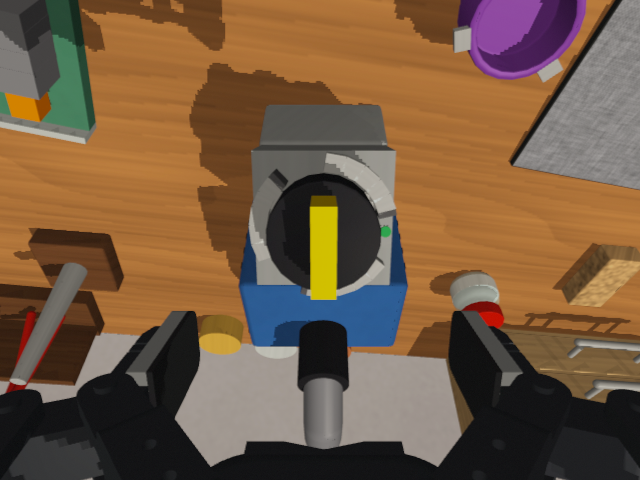

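```bash
cat > w.py <<'E'
from h import *
c=read_camera("wrist");W=cloud(c);hsv=cv2.cvtColor(c["pixels"],cv2.COLOR_RGB2HSV);H,S,V=[hsv[...,i].astype(int) for i in range(3)]
Q=(W-mouth)@RS
m=(H>20)&(H<35)&(S>120)&(abs(Q[...,0])<.06)&(abs(Q[...,1])<.05)&(c["range_z"]>0)
q=Q[m];zt=np.percentile(q[:,2],90);t=q[q[:,2]>zt-.005]
print("bar",np.median(t[:,2]),len(t),cv2.minAreaRect((t[:,:2]*1000).astype(np.float32)))
p,r=now();print("tcp in socket",(p-mouth)@RS,"bar in tool",r.inv().apply(RS@t.mean(0)+mouth-p))
E
python3 w.py; python3 -c "
from h import *
plan([(ax(.08),Rg)])"
```

```text
bar 0.0725358491859516 2494 ((-1.2113456726074219, 1.7969799041748047), (52.6926383972168, 13.904460906982422), 0.34297239780426025)
tcp in socket [-0.00108984  0.00331153  0.1450852 ] bar in tool [ 0.00140642 -0.00160983  0.07257939]
rows 1.4 [-0.13, -0.35, 6.51] [0.02, -0.04, 0.02]
```

>>> arm_command --motion '[1, 0, -0.15, 3.5, 0, 0, 0, 1, 0, -0.15, 6.5, 0, 0, 0, 1, 0, -0.15, 6.5, 0, 0, 0, 1, 0, -0.15, 6.5, 0, 0, 0]'

```text
clock: 3.5
eef_pos: [0.5042, 0.0103, 0.1941]
ee_rot: [0.256, -0.077, 0.963, 0.021]
contact_force: [-0.4, 0.5, 0.7]
opening: 0.0854
finger_force: 0.0
```

```bash
python3 w.py
```

```text
bar 0.07253837269326889 4609 ((-1.2158699035644531, 1.9010381698608398), (14.033958435058594, 53.058326721191406), 89.7292709350586)
tcp in socket [-0.0002987   0.00244464  0.08065395] bar in tool [ 0.00286166 -0.00054698  0.00816887]
```

>>> arm_command --motion '[1, 0.1, -0.05, 2, 0, 0, 0, 1, 0.1, -0.05, 3.45, 0, 0, 0, 1, 0.1, -0.05, 3.45, 0, 0, 0, 0, 0.1, -0.05, 3.45, 0, 0, 0, 0, 0.1, -0.05, 3.45, 0, 0, 0]' --grip_force 80

```text
clock: 4.05
eef_pos: [0.5216, 0.0108, 0.1658]
ee_rot: [0.258, -0.076, 0.963, 0.02]
contact_force: [0.0, 0.3, -0.3]
opening: 0.059
finger_force: 0.0
```

>>> arm_command --motion '[0, 0, 0, 0, 0, 0, 0, 0, 0, 0, 0, 0, 0, 0, 0, 0, 0, 0, 0, 0, 0, 0, 0, 0, 0, 0, 0, 0]'

```text
clock: 4.45
eef_pos: [0.5211, 0.0107, 0.1647]
ee_rot: [0.257, -0.076, 0.963, 0.021]
contact_force: [-4.6, 0.3, 6.2]
opening: 0.0125
finger_force: 78.5
```

```bash
python3 w.py; python3 -c "
from h import *
s=manip.read_state();print(s['contact_force']@RS,s['opening'],s['finger_force'],s['joints'])"
```

```text
bar 0.07238680835125634 6725 ((-1.6111831665039062, 1.9236130714416504), (14.542662620544434, 52.91088104248047), 89.7894515991211)
tcp in socket [-0.00154509  0.00067252  0.04604381] bar in tool [ 0.00240463  0.00108418 -0.02634461]
[-0.82147108 -0.50007731  7.25762358] 0.012425902734479898 78.55246782302856 [-0.03554782 -0.00619763 -0.61663157  0.4470817   0.09639313 -0.16709486]
```

>>> arm_command --motion '[0, 0, 0, 0.25, 0, 0, 0, 0, 0, 0, 0.5, 0, 0, 0, 0, 0, 0, 0.7, 0, 0, 0, 0, 0, 0, 0.85, 0, 0, 0, 0, 0, 0, 0.85, 0, 0, 0]'

```text
clock: 5.0
eef_pos: [0.5253, 0.0112, 0.1577]
ee_rot: [0.257, -0.076, 0.963, 0.02]
contact_force: [-7.8, 0.1, 10.0]
opening: 0.0128
finger_force: 79.5
```

```bash
python3 w.py; python3 -c "
from h import *
s=manip.read_state();print(s['contact_force']@RS,s['opening'],s['finger_force'])"
```

```text
bar 0.06416144041733433 6741 ((-1.1580944061279297, 1.7215495109558105), (53.36433792114258, 14.925643920898438), 0.4057891368865967)
tcp in socket [-0.00136625  0.00053502  0.03789573] bar in tool [ 0.00250378  0.00109324 -0.02627682]
[-2.14694284  0.5294994  12.68830121] 0.01258391328111162 79.47574853897095
```

>>> arm_command --motion '[0, 0, 0, 0, 0, 0, -1, 0, 0, 0, 0, 0, 0, -2, 0, 0, 0, 0, 0, 0, -3, 0, 0, 0, 0, 0, 0, -4, 0, 0, 0, 0, 0, 0, -5]'

```text
clock: 5.55
eef_pos: [0.5258, 0.011, 0.1582]
ee_rot: [0.254, -0.324, 0.91, -0.048]
contact_force: [-7.2, -0.9, 11.0]
opening: 0.0128
finger_force: 79.5
```

```bash
python3 w.py; python3 -c "
from h import *
s=manip.read_state();print(s['contact_force']@RS,s['wrist_torque']@RS,s['opening'],s['finger_force'],s['joints'])"
```

```text
bar 0.06447650138970193 6717 ((-0.9279918670654297, 1.6720237731933594), (53.11992645263672, 14.597786903381348), 30.343591690063477)
tcp in socket [-0.0007903   0.00023541  0.03810805] bar in tool [ 0.00196632  0.00116427 -0.02637303]
[-2.24510394 -0.30332561 12.21788073] [-0.05164321  0.77338323  0.04085695] 0.01234327574046399 79.47306990623474 [-0.03366912  0.01136943 -0.62006804  0.42428455  0.09460974 -0.69658169]
```

Turning cleanly (bar at 30°). Continue to 80°.

>>> arm_command --motion '[0, 0, 0, 0, 0, 0, -1.1, 0, 0, 0, 0, 0, 0, -2.2, 0, 0, 0, 0, 0, 0, -3.3, 0, 0, 0, 0, 0, 0, -4.4, 0, 0, 0, 0, 0, 0, -5.5]'

```text
clock: 6.1
eef_pos: [0.5259, 0.011, 0.1583]
ee_rot: [0.23, -0.57, 0.78, -0.118]
contact_force: [-6.7, -0.1, 9.7]
opening: 0.0131
finger_force: 79.5
```

>>> arm_command --motion '[0, 0, 0, 0, 0, 0, -1.1, 0, 0, 0, 0, 0, 0, -2.2, 0, 0, 0, 0, 0, 0, -2.9, 0, 0, 0, 0, 0, 0, -2.9, 0, 0, 0, 0, 0, 0, -2.9]'

```text
clock: 6.6
eef_pos: [0.5259, 0.011, 0.1583]
ee_rot: [0.21, -0.679, 0.687, -0.151]
contact_force: [-7.0, -1.1, 9.4]
opening: 0.0128
finger_force: 79.4
```

```bash
python3 w.py; python3 -c "
from h import *
s=manip.read_state();print(s['contact_force']@RS,s['wrist_torque']@RS,s['opening'],s['joints'])
p,r=now();print(r.as_matrix()[:,1]@RS, r.inv().apply(zs))"
```

```text
bar 0.06458556845560476 6758 ((-1.0669047832489014, 1.8805904388427734), (53.488643646240234, 14.59631633758545), 80.406982421875)
tcp in socket [-0.00057749  0.00019114  0.03816475] bar in tool [ 0.00100407  0.00059783 -0.0264361 ]
[-1.46380104  0.1261276  12.82534867] [-0.05636304  0.70130818  0.08014066] 0.012402145923912493 [-0.03365766  0.01130943 -0.61987491  0.42415724  0.09454286 -1.5690138 ]
[-9.86257137e-01  1.65217132e-01  3.98605205e-04] [-4.69003949e-04  3.98605205e-04 -9.99999811e-01]
```

>>> arm_command --motion '[0, 0, 0, -0.6, 0, 0, 0, 0, 0, 0, -1.6, 0, 0, 0, 0, 0, 0, -3, 0, 0, 0, 0, 0, 0, -5, 0, 0, 0, 0, 0, 0, -8, 0, 0, 0]'

```text
clock: 7.15
eef_pos: [0.4837, 0.005, 0.2239]
ee_rot: [0.207, -0.68, 0.687, -0.148]
contact_force: [1.0, -0.7, -0.5]
opening: 0.0125
finger_force: 78.0
```

>>> arm_command --motion '[0, 0, 0, -2, 0, 0, 0, 0, 0, 0, -3, 0, 0, 0]'

```text
clock: 7.35
eef_pos: [0.4706, 0.0025, 0.2532]
ee_rot: [0.209, -0.68, 0.687, -0.15]
contact_force: [0.3, 0.1, -1.9]
opening: 0.0129
finger_force: 78.2
```

```bash
python3 w.py; python3 - <<'E'
from h import *
s=manip.read_state();print(s['contact_force']@RS,s['opening'],s['joints'])
p,r=now()
T=np.array([.479,.288,0])
# upright: rotate tool minimal so z is down
z=r.as_matrix()[:,2];w=np.cross(z,[0,0,-1]);w=w/np.linalg.norm(w)*np.arccos(-z[2])
Rd=R.from_rotvec(w)*r;
# turn a bit about vertical to keep j6 away from extremes: pad bearing ~31deg
Rd=R.from_euler("z",31,degrees=True)*Rd
q=plan([(T+[0,0,.16],Rd),(T+[0,0,.051],Rd)]);print(q[0],q[1].as_matrix()[:,1])
E
```

```text
bar 0.17468870377631673 6764 ((-2.0667128562927246, 1.855926513671875), (53.377010345458984, 14.614094734191895), 80.3963623046875)
tcp in socket [-0.00095494  0.00029045  0.14890611] bar in tool [ 0.00107912  0.00118618 -0.02579633]
[-1.38666684 -0.25085622 -1.25579107] 0.01266873889389347 [-0.06611626 -0.20625338 -0.53314519  0.731999    0.11075431 -1.5973433 ]
rows 5.0 [-22.07, 3.84, 8.6] [-4.01, -0.41, -4.03]
rows 1.3 [-5.21, -2.31, 2.13] [-1.01, -0.11, -1.02]
rows 2.3 [0.0, 0.01, 10.9] [-0.0, 0.0, 0.0]
[0.47894407 0.28802394 0.05103218] [-8.62469712e-01 -5.06108508e-01 -4.17776907e-04]
```

>>> arm_command --motion '[0, -22.1, 3.8, 8.6, -4, -0.4, -4, 0, -22.1, 3.8, 8.6, -4, -0.4, -4, 0, -22.1, 3.8, 8.6, -4, -0.4, -4, 0, -22.1, 3.8, 8.6, -4, -0.4, -4, 0, -22.1, 3.8, 8.6, -4, -0.4, -4]'

```text
clock: 7.9
eef_pos: [0.4794, 0.2342, 0.174]
ee_rot: [-0.041, 0.839, -0.542, 0.029]
contact_force: [0.5, -1.5, -1.9]
opening: 0.0124
finger_force: 78.8
```

```bash
cat > pad.py <<'E'
from h import *
import sys
s=manip.read_state();print(s['contact_force'],s['opening'],s['joints'].round(2))
y=np.array([-.8625,-.5061,0]);Rd=tool([0,0,-1],y/np.linalg.norm(y))
T=np.array([.479,.288,0])
plan([(T+[0,0,float(h)],Rd) for h in sys.argv[1:]])
E
python3 pad.py .1 .052
```

```text
[ 0.4800945  -1.54977637 -1.91352611] 0.01237968063181045 [ 0.46  0.26 -0.13  1.08 -0.01 -1.54]
rows 1.9 [-4.96, -1.41, 7.56] [-0.96, -0.1, -1.02]
rows 1.0 [0.0, -0.0, 4.8] [-0.0, 0.0, -0.0]
```

>>> arm_command --motion '[0, -4.96, -1.4, 7.55, -0.96, -0.1, -1.02, 0, -4.96, -1.4, 7.55, -0.96, -0.1, -1.02, 0, -4.96, -1.4, 7.55, -0.96, -0.1, -1.02, 0, -4.96, -1.4, 7.55, -0.96, -0.1, -1.02]'

```text
clock: 8.3
eef_pos: [0.4764, 0.2844, 0.1009]
ee_rot: [0.0, 0.867, -0.498, 0.0]
contact_force: [-0.2, 0.3, -1.5]
opening: 0.0129
finger_force: 79.1
```

>>> arm_command --motion '[0, 0, 0, 2.5, 0, 0, 0, 0, 0, 0, 4.5, 0, 0, 0, 0, 0, 0, 4.8, 0, 0, 0, 0, 0, 0, 4.8, 0, 0, 0]'

```text
clock: 8.7
eef_pos: [0.4784, 0.284, 0.0567]
ee_rot: [-0.002, 0.867, -0.499, 0.002]
contact_force: [-0.8, 0.2, -2.6]
opening: 0.0128
finger_force: 79.0
```

```bash
python3 pad.py .042; python3 -c "
from h import *
c=read_camera('wrist');save(c,'w2.png');print(now()[0],now()[1].as_matrix()[:,2])"
```

```text
[-0.77393072  0.24150066 -2.63071201] 0.012779275954868064 [ 0.54  0.48 -0.13  0.96 -0.   -1.56]
rows 0.3 [-0.31, -0.24, 1.47] [-0.06, -0.0, -0.04]
[0.47904854 0.28458317 0.05732966] [ 0.00683549  0.00347228 -0.99997061]
```

View pics/w2.png

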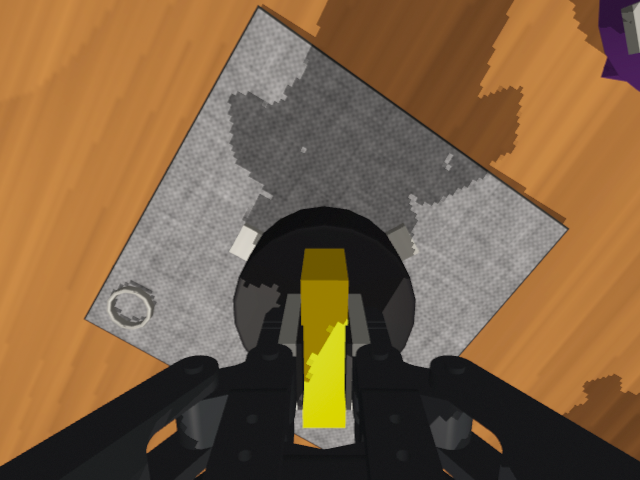

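>>> arm_command --motion '[0, -0.2, -0.2, 0.3, 0, 0, 0, 0, -0.3, -0.2, 0.6, 0, 0, 0, 0, -0.3, -0.2, 0.9, 0, 0, 0, 0, -0.3, -0.2, 0.9, 0, 0, 0]'

```text
clock: 9.15
eef_pos: [0.4779, 0.2884, 0.0463]
ee_rot: [-0.002, 0.867, -0.498, 0.001]
contact_force: [0.2, -0.3, -1.9]
opening: 0.0129
finger_force: 79.0
```

```bash
python3 pad.py .042; python3 -c "
from h import *
print(now()[0],now()[1].as_matrix()[:,2])"
```

```text
[ 0.24619457 -0.26568636 -1.86890104] 0.01286393169703436 [ 0.54  0.5  -0.13  0.94 -0.   -1.56]
rows 0.1 [0.08, -0.07, 0.43] [-0.04, -0.0, -0.03]
[0.47791798 0.28835055 0.04629392] [ 0.00393559  0.00179969 -0.99999064]
```

>>> arm_command --motion '[0, 0, 0, 0.15, 0, 0, 0, 0, 0, 0, 0.3, 0, 0, 0, 0, 0, 0, 0.4, 0, 0, 0, 0, 0, 0, 0.4, 0, 0, 0]'

```text
clock: 9.55
eef_pos: [0.4781, 0.2884, 0.0424]
ee_rot: [-0.002, 0.867, -0.498, 0.001]
contact_force: [0.8, -0.4, -2.3]
opening: 0.0126
finger_force: 79.0
```

>>> arm_command --motion '[0, 0, 0, 0.07, 0, 0, 0, 0, 0, 0, 0.14, 0, 0, 0, 0, 0, 0, 0.14, 0, 0, 0]'

```text
clock: 9.85
eef_pos: [0.4784, 0.2886, 0.0415]
ee_rot: [-0.002, 0.867, -0.498, 0.002]
contact_force: [0.2, 0.3, -0.1]
opening: 0.013
finger_force: 79.5
```

>>> arm_command --motion '[0.5, 0, 0, 0.03, 0, 0, 0, 0.5, 0, 0, 0.03, 0, 0, 0, 0.6, 0, 0, 0, 0, 0, 0, 0.6, 0, 0, -3, 0, 0, 0, 0.6, 0, 0, -7, 0, 0, 0]'

```text
clock: 10.35
eef_pos: [0.4762, 0.2872, 0.1097]
ee_rot: [0.0, 0.867, -0.498, -0.0]
contact_force: [0.3, 0.2, 0.3]
opening: 0.0514
finger_force: 0.0
```

>>> arm_command --motion '[0.6, 0, 0, -4, 0, 0, 0, 0.6, 0, 0, -8, 0, 0, 0, 0.6, 0, 0, -12, 0, 0, 0]'

```text
clock: 10.65
eef_pos: [0.4773, 0.2879, 0.2331]
ee_rot: [-0.002, 0.867, -0.498, 0.002]
contact_force: [0.1, 0.2, 0.4]
opening: 0.051
finger_force: 0.0
```

```bash
python3 - <<'E'
from h import *
c=read_camera("scene");save(c,"scene2.png");b=finder.boxes_of("cover",c)
for x in b[:4]: print(x["confidence"],x["centre"],P(c,*x["centre"]))
W=cloud(c);hsv=cv2.cvtColor(c["pixels"],cv2.COLOR_RGB2HSV)
m=(abs(hsv[...,0].astype(int)-27)<7)&(hsv[...,1]>120)&(abs(W[...,0]-.48)<.06)&(abs(W[...,1]-.288)<.06)
print("bar",m.sum(),W[m].mean(0),W[m].max(0))
o=np.radians(98.9+0)
q=plan([(ax(.20),Rg)]);print(manip.read_state()["joints"].round(2),now()[0])
E
```

```text
0.85 [241.0, 369.8] [0.40352785 0.11443813 0.03616641]
0.81 [277.8, 435.3] [0.49501916 0.28754194 0.03559082]
bar 306 [0.48289696 0.2859238  0.06611252] [0.52890211 0.31369357 0.65164134]
rows 5.0 [8.67, 6.46, -2.35] [1.74, -1.16, 6.68]
rows 5.0 [10.24, -1.07, -4.07] [1.75, -1.16, 6.68]
rows 3.5 [4.52, -5.64, -3.01] [1.23, -0.82, 4.72]
[ 0.54  0.35  0.17  1.37 -0.   -1.56] [0.48048143 0.28984166 0.23830248]
```

>>> arm_command --motion '[0.6, 8.7, 6.5, -2.4, 1.74, -1.16, 6.68, 0.6, 8.7, 6.5, -2.4, 1.74, -1.16, 6.68, 0.6, 8.7, 6.5, -2.4, 1.74, -1.16, 6.68, 0.6, 8.7, 6.5, -2.4, 1.74, -1.16, 6.68, 0.6, 8.7, 6.5, -2.4, 1.74, -1.16, 6.68]'

```text
clock: 11.25
eef_pos: [0.4649, 0.179, 0.2549]
ee_rot: [0.11, -0.636, 0.764, 0.007]
contact_force: [-0.1, -1.0, -0.0]
opening: 0.0511
finger_force: 0.0
```

>>> arm_command --motion '[0.6, 10.2, -1.1, -4, 1.75, -1.16, 6.68, 0.6, 10.2, -1.1, -4, 1.75, -1.16, 6.68, 0.6, 10.2, -1.1, -4, 1.75, -1.16, 6.68, 0.6, 10.2, -1.1, -4, 1.75, -1.16, 6.68, 0.6, 10.2, -1.1, -4, 1.75, -1.16, 6.68]'

```text
clock: 11.75
eef_pos: [0.4528, 0.0718, 0.2774]
ee_rot: [0.203, -0.322, 0.925, 0.013]
contact_force: [-0.1, 0.5, -0.7]
opening: 0.0512
finger_force: 0.0
```

```bash
python3 - <<'E'
from h import *
print(now()[0]); plan([(ax(.15),Rg)])
E
```

```text
[0.45276094 0.07181292 0.27740809]
rows 3.5 [3.64, -6.39, 1.61] [1.2, -0.94, 4.67]
```

>>> arm_command --motion '[0.6, 3.6, -6.4, 1.6, 1.2, -0.94, 4.67, 0.6, 3.6, -6.4, 1.6, 1.2, -0.94, 4.67, 0.6, 3.6, -6.4, 1.6, 1.2, -0.94, 4.67, 0.6, 3.6, -6.4, 1.6, 1.2, -0.94, 4.67, 0.6, 3.6, -6.4, 1.6, 1.2, -0.94, 4.67]'

```text
clock: 12.25
eef_pos: [0.4713, 0.0037, 0.2551]
ee_rot: [0.257, -0.079, 0.963, 0.02]
contact_force: [1.4, -0.6, 0.4]
opening: 0.0509
finger_force: 0.0
```

```bash
cat > n.py <<'E'
from h import *
c=read_camera("wrist");W=cloud(c);hsv=cv2.cvtColor(c["pixels"],cv2.COLOR_RGB2HSV);H,S,V=[hsv[...,i].astype(int) for i in range(3)]
Q=(W-mouth)@RS
m=(H>4)&(H<22)&(S>130)&(abs(Q[...,0])<.05)&(abs(Q[...,1])<.05)&(c["range_z"]>0)
q=Q[m];zt=np.percentile(q[:,2],90);t=q[q[:,2]>zt-.004]
print("neck",np.median(t[:,2]),len(t),cv2.minAreaRect((t[:,:2]*1000).astype(np.float32)))
p,r=now();print("tcp in socket",(p-mouth)@RS,r.inv().apply(RS@t.mean(0)+mouth-p));plan([(ax(.15),Rg)]);save(c,"w3.png")
E
python3 n.py
```

```text
neck 0.04657721645402242 1135 ((-3.0615792274475098, 2.0144004821777344), (78.36591339111328, 21.45465087890625), 85.32633209228516)
tcp in socket [0.00072922 0.00143691 0.14965039] [0.00409717 0.00039811 0.09903443]
rows 0.1 [0.07, -0.14, -0.04] [0.02, -0.02, 0.08]
```

View pics/w3.png

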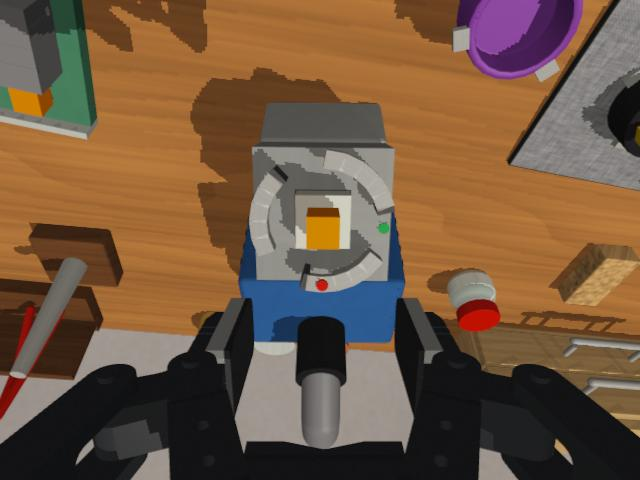

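>>> arm_command --motion '[0.6, 0, -0.1, 4, 0, 0, 0, 0.6, 0, -0.1, 7.5, 0, 0, 0, 0.6, 0, -0.1, 8, 0, 0, 0, 0.6, 0, -0.1, 8, 0, 0, 0]'

```text
clock: 12.7
eef_pos: [0.5114, 0.0092, 0.1853]
ee_rot: [0.256, -0.079, 0.963, 0.02]
contact_force: [0.3, -1.0, -0.3]
opening: 0.0514
finger_force: 0.0
```

```bash
sed -i 's/<.05)&(abs(Q\[...,1\])<.05)/<.02)\&(abs(Q[...,1])<.02)/' n.py; python3 n.py
```

```text
neck 0.046530177670653136 2251 ((-2.83370304107666, 2.050926685333252), (21.191198348999023, 19.683727264404297), 0.21292276680469513)
tcp in socket [0.00149601 0.00045732 0.06982149] [0.00505524 0.00154366 0.02336326]
rows 1.7 [0.16, -0.02, -8.02] [0.02, -0.02, 0.08]
```

>>> arm_command --motion '[0.6, 0.25, 0, 2.5, 0, 0, 0, 0.6, 0.25, 0, 4.5, 0, 0, 0, 0.6, 0.25, 0, 4.5, 0, 0, 0, 0, 0.25, 0, 4.5, 0, 0, 0, 0, 0.25, 0, 4.5, 0, 0, 0]' --grip_force 60

```text
clock: 13.25
eef_pos: [0.5327, 0.0121, 0.1484]
ee_rot: [0.259, -0.079, 0.962, 0.02]
contact_force: [0.0, 0.4, 0.3]
opening: 0.0231
finger_force: 0.0
```

>>> arm_command --motion '[0, 0, 0, 0, 0, 0, 0, 0, 0, 0, 0, 0, 0, 0, 0, 0, 0, 0, 0, 0, 0]'

```text
clock: 13.55
eef_pos: [0.5327, 0.0122, 0.1486]
ee_rot: [0.259, -0.079, 0.962, 0.02]
contact_force: [-3.4, -0.3, 6.9]
opening: 0.0192
finger_force: 60.5
```

```bash
python3 n.py;python3 -c "
from h import *
s=manip.read_state();print(s['contact_force']@RS,s['opening'],s['joints'])"
```

```text
neck 0.04648452062185433 3629 ((-2.8652596473693848, 1.4081621170043945), (20.50220489501953, 21.34747886657715), 89.28107452392578)
tcp in socket [0.00048805 0.00037826 0.02626567] [ 0.00438771  0.00113589 -0.02018035]
rows 2.6 [0.02, -0.01, -12.37] [0.02, 0.02, 0.07]
[-0.99562635  0.0222034   7.72031182] 0.018708811190193624 [-0.03121367  0.03784922 -0.6248805   0.38991083  0.09512096 -0.16927443]
```

>>> arm_command --motion '[0, 0, 0, -1, 0, 0, 0, 0, 0, 0, -2.5, 0, 0, 0, 0, 0, 0, -4.5, 0, 0, 0, 0, 0, 0, -7, 0, 0, 0, 0, 0, 0, -10, 0, 0, 0]'

```text
clock: 14.1
eef_pos: [0.4806, 0.0042, 0.2331]
ee_rot: [0.256, -0.079, 0.963, 0.02]
contact_force: [0.8, 0.0, -1.3]
opening: 0.0185
finger_force: 59.4
```

```bash
cat > st.py <<'E'
from h import *
import sys
s=manip.read_state();print(s['contact_force'],s['opening'],s['joints'].round(2),now()[0])
ty=np.radians(84.1);yt=np.array([np.cos(ty),np.sin(ty),0]);xt=np.array([yt[1],-yt[0],0])
Rt=tool([0,0,-1],yt);S=np.array([.416,-.2965,0])
if __name__=="__main__":
    print(plan([(S+xt*float(sys.argv[1])+[0,0,float(h)],Rt) for h in sys.argv[2:]]))
E
python3 st.py 0 .18
```

```text
[ 0.80074236  0.01500475 -1.29739301] 0.018511315960618047 [-0.06 -0.17 -0.56  0.67  0.11 -0.19] [0.48062591 0.00416009 0.23305211]
rows 5.0 [9.55, -22.01, -0.72] [0.5, 3.79, 1.91]
rows 1.5 [1.33, -7.01, 0.99] [0.15, 1.14, 0.57]
(array([ 0.41597653, -0.29648632,  0.17996366]), Rotation.from_matrix(array([[-9.94717119e-01,  1.02653158e-01,  4.26528509e-04],
                            [ 1.02652977e-01,  9.94717138e-01, -4.27151751e-04],
                            [-4.68123693e-04, -3.81110739e-04, -9.99999818e-01]])))
```

>>> arm_command --motion '[0, 9.5, -22, -0.7, 0.5, 3.8, 1.9, 0, 9.5, -22, -0.7, 0.5, 3.8, 1.9, 0, 9.5, -22, -0.7, 0.5, 3.8, 1.9, 0, 9.5, -22, -0.7, 0.5, 3.8, 1.9, 0, 9.5, -22, -0.7, 0.5, 3.8, 1.9]'

```text
clock: 14.6
eef_pos: [0.4332, -0.2291, 0.1919]
ee_rot: [0.061, 0.021, 0.998, 0.005]
contact_force: [0.4, 1.7, -1.9]
opening: 0.0186
finger_force: 59.5
```

>>> arm_command --motion '[0, 1.3, -7, 1, 0.15, 1.14, 0.57, 0, 1.3, -7, 1, 0.15, 1.14, 0.57, 0, 1.3, -7, 1, 0.15, 1.14, 0.57, 0, 1.3, -7, 1, 0.15, 1.14, 0.57, 0, 1.3, -7, 1, 0.15, 1.14, 0.57]'

```text
clock: 15.1
eef_pos: [0.4189, -0.2952, 0.1806]
ee_rot: [0.002, 0.05, 0.999, -0.0]
contact_force: [0.8, 0.5, -0.9]
opening: 0.0185
finger_force: 59.6
```

```bash
cat > m.py <<'E'
from st import *
c=read_camera("wrist");W=cloud(c);hsv=cv2.cvtColor(c["pixels"],cv2.COLOR_RGB2HSV);H,S_,V=[hsv[...,i].astype(int) for i in range(3)]
p,r=now();T=r.inv().apply((W-p).reshape(-1,3)).reshape(W.shape)
Q=(W-S)@np.stack([xt,yt,[0,0,1]],1)
m=(H>4)&(H<22)&(S_>130)&(abs(T[...,0])<.03)&(abs(T[...,1])<.02)&(T[...,2]<-.01)&(T[...,2]>-.04)
t=T[m];t=t[t[:,2]<np.percentile(t[:,2],10)+.004]
print("neck tool",cv2.minAreaRect((t[:,:2]*1000).astype(np.float32)),np.median(t[:,2]),"tcp rel stand",(p-S)@np.stack([xt,yt,[0,0,1]],1))
w=(S_<40)&(V>120)&(abs(T[...,0])<.05)&(abs(T[...,1])<.03)&(T[...,2]<.02)&(T[...,2]>-.01);t=T[w]
if len(t)>30: print("body top",len(t),cv2.minAreaRect((t[:,:2]*1000).astype(np.float32)),np.median(t[:,2]))
y=(H>22)&(H<35)&(S_>120)&(Q[...,2]<.02)&(abs(Q[...,0])<.06)&(abs(Q[...,1])<.06)
if y.sum()>20:print("square visible",y.sum(),cv2.minAreaRect((Q[y][:,:2]*1000).astype(np.float32)))
save(c,"w4.png")
E
python3 m.py; python3 st.py 0 .085
```

```text
[ 0.78914503  0.53225011 -0.89678353] 0.018483169736773435 [-0.61  0.29 -0.06  1.21  0.   -0.51] [ 0.41892341 -0.29520619  0.18061226]
neck tool ((1.6675176620483398, 0.6048574447631836), (22.436695098876953, 25.91095542907715), 88.88935089111328) -0.019927961484148715 tcp rel stand [0.00297187 0.00171247 0.1807927 ]
body top 2579 ((13.117158889770508, 0.9596099853515625), (17.916624069213867, 36.11886215209961), 1.1870454549789429) 0.0060309294308167755
square visible 1686 ((-3.814626693725586, 1.2285175323486328), (35.378299713134766, 27.67973518371582), 89.8030776977539)
[ 0.98491349 -0.21414337 -1.64312034] 0.018712028270221857 [-0.61  0.29 -0.06  1.21  0.   -0.51] [ 0.41913216 -0.29510209  0.1807927 ]
rows 2.0 [0.33, -0.16, 9.58] [-0.01, 0.03, 0.02]
(array([ 0.41602993, -0.29646033,  0.08498236]), Rotation.from_matrix(array([[-9.94738368e-01,  1.02446473e-01,  5.47324916e-04],
                            [ 1.02446669e-01,  9.94738439e-01,  3.42457826e-04],
                            [-5.09361536e-04,  3.96727553e-04, -9.99999792e-01]])))
```

View pics/w4.png

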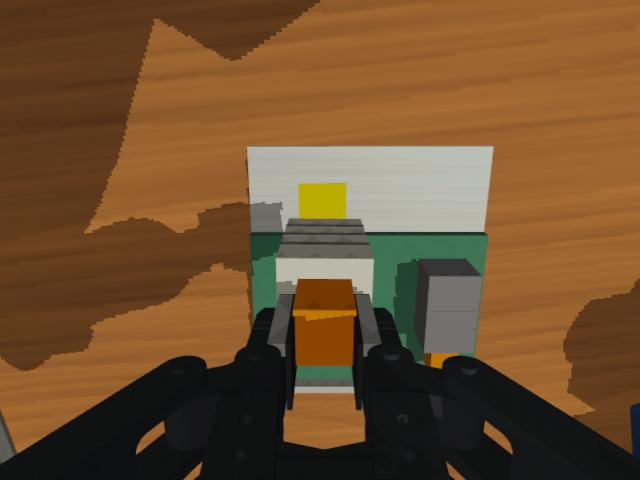

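>>> arm_command --motion '[0, 0.15, -0.1, 4, 0, 0, 0, 0, 0.15, -0.1, 7.5, 0, 0, 0, 0, 0.15, -0.1, 9.5, 0, 0, 0, 0, 0.15, -0.1, 9.5, 0, 0, 0, 0, 0.15, -0.1, 9.5, 0, 0, 0]'

```text
clock: 15.65
eef_pos: [0.4183, -0.2964, 0.0859]
ee_rot: [0.002, 0.05, 0.999, -0.0]
contact_force: [-0.5, -1.2, -1.5]
opening: 0.0186
finger_force: 59.5
```

```bash
python3 m.py; python3 st.py 0.0015 .072
```

```text
[-0.53687191 -1.16344194 -1.48099373] 0.01862624314156866 [-0.62  0.37 -0.21  0.98  0.   -0.52] [ 0.41825126 -0.29644558  0.0858546 ]
neck tool ((4.220000267028809, 1.9214515686035156), (20.47505760192871, 21.577404022216797), 88.96569061279297) -0.01935401505587045 tcp rel stand [ 0.00298113 -0.00033774  0.08661217]
body top 2514 ((14.462630271911621, 1.8467388153076172), (17.509191513061523, 36.264156341552734), 2.760678291320801) 0.006559434599905248
square visible 259 ((-15.979676246643066, 0.8200321197509766), (2.353131055831909, 35.38240432739258), 0.12824107706546783)
[-0.17933202 -0.67557858 -1.33659755] 0.018764915039854516 [-0.62  0.37 -0.21  0.98  0.   -0.52] [ 0.41893062 -0.29714239  0.08661217]
rows 0.3 [0.16, 0.04, 1.46] [-0.02, 0.05, 0.02]
(array([ 0.41745161, -0.29661786,  0.07200336]), Rotation.from_matrix(array([[-9.94713907e-01,  1.02685161e-01, -2.24878114e-05],
                            [ 1.02685152e-01,  9.94713874e-01,  2.60382026e-04],
                            [ 4.91063082e-05,  2.56696458e-04, -9.99999966e-01]])))
```

>>> arm_command --motion '[0, 0, 0, 0.4, 0, 0, 0, 0, 0, 0, 0.8, 0, 0, 0, 0, 0, 0, 1.2, 0, 0, 0, 0, 0, 0, 1.3, 0, 0, 0, 0, 0, 0, 1.3, 0, 0, 0]'

```text
clock: 16.2
eef_pos: [0.4176, -0.2969, 0.0715]
ee_rot: [0.001, 0.051, 0.999, -0.0]
contact_force: [0.3, -0.7, -2.3]
opening: 0.0184
finger_force: 59.6
```

>>> arm_command --motion '[0, 0, 0, 0.1, 0, 0, 0, 0, 0, 0, 0.15, 0, 0, 0, 0, 0, 0, 0.15, 0, 0, 0]'

```text
clock: 16.5
eef_pos: [0.4179, -0.2971, 0.0705]
ee_rot: [0.001, 0.051, 0.999, -0.0]
contact_force: [-0.2, -0.8, -0.2]
opening: 0.0189
finger_force: 59.9
```

>>> arm_command --motion '[0.5, 0, 0, 0.05, 0, 0, 0, 0.5, 0, 0, 0.05, 0, 0, 0, 0.5, 0, 0, 0, 0, 0, 0, 0.5, 0, 0, 0, 0, 0, 0]'

```text
clock: 16.9
eef_pos: [0.4179, -0.2971, 0.0705]
ee_rot: [0.001, 0.051, 0.999, -0.0]
contact_force: [0.0, 0.7, 0.6]
opening: 0.0428
finger_force: 0.0
```

>>> arm_command --motion '[0.5, 0, 0, -3, 0, 0, 0, 0.5, 0, 0, -6, 0, 0, 0, 0.5, 0, 0, -10, 0, 0, 0, 0.5, 0, 0, -10, 0, 0, 0]'

```text
clock: 17.3
eef_pos: [0.4206, -0.2992, 0.1761]
ee_rot: [0.006, 0.051, 0.999, -0.003]
contact_force: [1.1, -0.3, -0.7]
opening: 0.0427
finger_force: 0.0
```

```bash
python3 - <<'E'
from st import *
for n in ["wrist","scene"]:
    c=read_camera(n);W=cloud(c);hsv=cv2.cvtColor(c["pixels"],cv2.COLOR_RGB2HSV);H,S_,V=[hsv[...,i].astype(int) for i in range(3)]
    Q=(W-S)@np.stack([xt,yt,[0,0,1]],1)
    a=(c["range_z"]>0)&(abs(Q[...,0])<.06)&(abs(Q[...,1])<.05)
    for nm,z0,z1 in [("neck top",.084,.098),("body top",.059,.070)]:
        m=a&(Q[...,2]>z0)&(Q[...,2]<z1);t=Q[m]
        if len(t)>10:print(n,nm,len(t),cv2.minAreaRect((t[:,:2]*1000).astype(np.float32)),np.median(t[:,2]))
    save(c,n+"5.png")
E
```

```text
[ 1.11455008 -0.27122539 -0.70405134] 0.04271792483664056 [-0.62  0.29 -0.07  1.19  0.   -0.52] [ 0.42064889 -0.29918035  0.1760663 ]
wrist neck top 1336 ((-1.315633773803711, 0.7429027557373047), (19.879690170288086, 20.87198829650879), 88.34408569335938) 0.090529447271158
wrist body top 1953 ((-1.2332572937011719, 0.7293529510498047), (35.94122314453125, 36.601524353027344), 89.43280029296875) 0.06455152276795056
scene neck top 55 ((-0.40454864501953125, -2.29531192779541), (20.962804794311523, 22.313039779663086), 84.6029052734375) 0.08947133974288446
scene body top 101 ((0.6450119018554688, -1.6896991729736328), (41.672508239746094, 39.170955657958984), 3.4632577896118164) 0.06414053613416615
```

View pics/scene5.png

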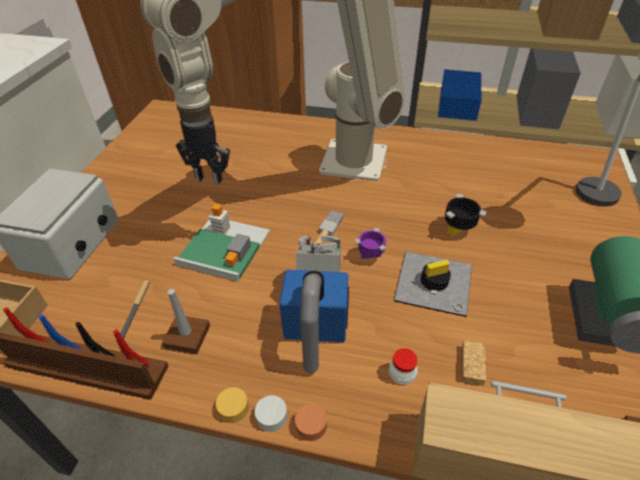

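>>> arm_command --motion '[0, 4, 0.2, 0, 0, 0, 0, 0, 7.5, 0.2, 0, 0, 0, 0, 0, 7.5, 0.2, 4, 0, 0, 0, 0, 7.5, 0.2, 8, 0, 0, 0, 0, 7.5, 0.2, 9.5, 0, 0, 0]'

```text
clock: 17.9
eef_pos: [0.3399, -0.2848, 0.0707]
ee_rot: [-0.002, 0.051, 0.999, 0.002]
contact_force: [0.6, 0.4, -1.4]
opening: 0.0004
finger_force: 0.0
```

>>> arm_command --motion '[0, 0, 0, 0, 0, 0, 0, 0, 0, 0, 0, 0, 0, 0]'

```text
clock: 18.1
eef_pos: [0.3428, -0.287, 0.0745]
ee_rot: [0.0, 0.051, 0.999, 0.0]
contact_force: [-0.3, -0.2, 0.7]
opening: -0.0001
finger_force: 0.0
```

```bash
python3 - <<'E'
from st import *
p,r=now();print((p-S)@np.stack([xt,yt,[0,0,1]],1));plan([(S-xt*.04+[0,0,.08],Rt),(S+xt*.03+[0,0,.08],Rt)])
E
```

```text
[-0.33907377 -0.16221439  0.74326563] -7.824182590060374e-05 [-0.7   0.28 -0.39  0.9   0.   -0.6 ] [ 0.34284433 -0.28695527  0.07449178]
[-0.07374928  0.00197431  0.07449178]
rows 0.7 [-3.38, -0.2, -0.55] [0.01, 0.01, 0.01]
rows 1.5 [-7.0, -0.0, -0.0] [-0.0, -0.0, 0.0]
```

>>> arm_command --motion '[0, -1.5, -0.2, -0.6, 0, 0, 0, 0, -3, -0.2, -0.6, 0, 0, 0, 0, -3.7, -0.2, -0.6, 0, 0, 0, 0, -4.4, -0.2, -0.6, 0, 0, 0, 0, -5.1, -0.2, -0.6, 0, 0, 0]'

```text
clock: 18.6
eef_pos: [0.3942, -0.2946, 0.0816]
ee_rot: [0.001, 0.051, 0.999, -0.0]
contact_force: [1.1, 0.1, 0.4]
opening: -0.0001
finger_force: 0.0
```

>>> arm_command --motion '[0, -0.7, 0, 0, 0, 0, 0, 0, -1.4, 0, 0, 0, 0, 0, 0, -2.1, 0, 0, 0, 0, 0, 0, -2.8, 0, 0, 0, 0, 0, 0, -3.5, 0, 0, 0, 0, 0]'

```text
clock: 19.1
eef_pos: [0.4293, -0.2982, 0.0813]
ee_rot: [0.001, 0.051, 0.999, -0.0]
contact_force: [-0.5, -0.4, -0.5]
opening: 0.0005
finger_force: 0.1
```

```bash
python3 - <<'E'
from st import *
p,r=now();print((p-S)@np.stack([xt,yt,[0,0,1]],1))
c=read_camera("wrist");save(c,"w6.png")
E
```

```text
[-0.52981621 -0.4034684  -0.47844733] 0.0005173298096958174 [-0.61  0.4  -0.19  0.98  0.   -0.51] [ 0.42925081 -0.29821433  0.0812539 ]
[ 0.01335684 -0.00034317  0.0812539 ]
```

View pics/w6.png

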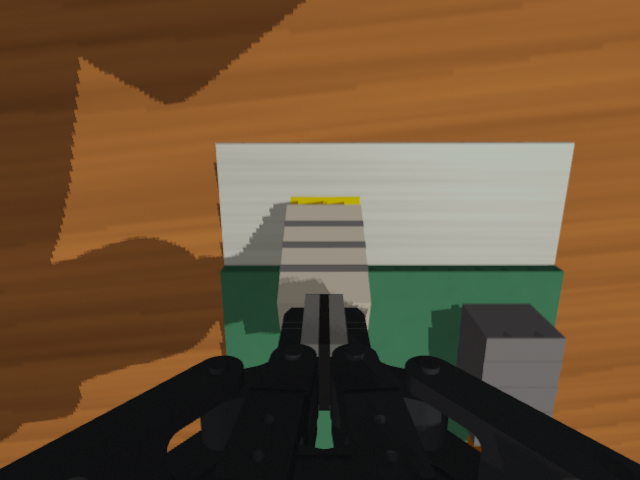

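>>> arm_command --motion '[0, -0.7, 0, 0, 0, 0, 0, 0, -1.4, 0, 0, 0, 0, 0, 0, -2.1, 0, 0, 0, 0, 0, 0, -2.8, 0, 0, 0, 0, 0, 0, -3.5, 0, 0, 0, 0, 0]'

```text
clock: 19.65
eef_pos: [0.4642, -0.3018, 0.0814]
ee_rot: [0.001, 0.051, 0.999, -0.0]
contact_force: [-0.5, -0.1, -0.3]
opening: 0.0001
finger_force: 0.0
```

>>> arm_command --motion '[0, 0, 0, 0, 0, 0, 0, 0, 0, 0, 0, 0, 0, 0, 0, 0, 0, -5, 0, 0, 0, 0, 0, 0, -10, 0, 0, 0, 0, 6, 0, -12, 0, 0, 0]'

```text
clock: 20.15
eef_pos: [0.4228, -0.3002, 0.2033]
ee_rot: [0.008, 0.049, 0.999, -0.004]
contact_force: [-1.2, -0.2, 0.8]
opening: 0.0002
finger_force: 0.0
```

```bash
python3 - <<'E'
from st import *
B=np.stack([xt,yt,[0,0,1]],1)
for n in ["wrist","top"]:
    c=read_camera(n);W=cloud(c);hsv=cv2.cvtColor(c["pixels"],cv2.COLOR_RGB2HSV);H,S_,V=[hsv[...,i].astype(int) for i in range(3)]
    Q=(W-S)@B+[-.05,-.035,0]
    a=(c["range_z"]>0)&(abs(Q[...,0])<.1)&(Q[...,1]<.03)&(Q[...,1]>-.09)&(Q[...,2]>.03)&(Q[...,2]<.11)
    for nm,m in [("neck",a&(H>4)&(H<22)&(S_>130)),("body",a&(S_<60))]:
        t=Q[m]
        if len(t)>10:print(n,nm,len(t),cv2.minAreaRect((t[:,:2]*1000).astype(np.float32)),np.median(t,0),np.percentile(t[:,2],[2,98]))
    save(c,n+"7.png")
E
```

```text
[-1.21717325 -0.22079181  0.80092471] 0.00016074505812507838 [-0.62  0.28 -0.02  1.26  0.   -0.52] [ 0.42279921 -0.30018674  0.20329541]
wrist neck 387 ((14.798450469970703, -34.231712341308594), (16.292600631713867, 19.37445068359375), 0.01479483861476183) [ 0.016271   -0.03400476  0.04259787] [0.04139049 0.05076407]
wrist body 4047 ((-22.401716232299805, -34.515342712402344), (60.40758514404297, 36.06901550292969), 0.05453753471374512) [-0.02723948 -0.03444915  0.05051435] [0.03593966 0.05195652]
top neck 96 ((20.947856903076172, -36.03005599975586), (22.15481185913086, 21.83968162536621), 6.182284832000732) [ 0.02066333 -0.03541277  0.04322497] [0.0339937  0.04778994]
top body 371 ((22.435821533203125, -35.14672088623047), (97.16670227050781, 151.22817993164062), 89.6869125366211) [-0.01728199 -0.03015753  0.05077005] [0.03136556 0.05577101]
```

View pics/top7.png

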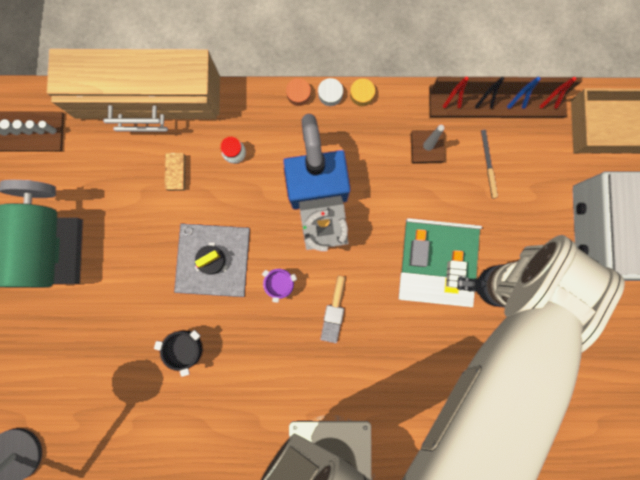

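```bash
python3 -c "
from station import workorder
print(workorder.sign_off())"
```

```text
the job is handed in; nothing more can be done
None
```

The job is handed in, with no verdict returned: in my last images the cover stands grip bar up in the middle of the pad, the cartridge lies flat on the green deck with its foot about 23 mm before the step, and the bystanders look unmoved.

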